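Press the nut feeder once and park the nut

TASK

Press the black plunger of the nut feeder all the way down once and let it come back up, so that just one nut comes out on the board. Then nudge that nut aside along the board with the fingertips until it lies flat and wholly inside the three-railed parking bay beside the feeder, and move clear. Do not grasp or lift anything, leave the other two nuts in the feeder, and do not disturb the small bottle, the bolt or the wooden offcut.

Things in the scene. Friction and masses are not known exactly. Their poses are not given: they have to be found in the camera images.
- feeder: Nut feeder, fixed to the board. Origin: axis of the magazine (upright square steel tube, 41 x 39 mm, 46 mm high, front sight slot) at board height. Its -x axis points out of the outlet, a gap at the foot of the magazine's front face (20 mm from the origin). Behind it, to +x, a grey housing 45 mm wide, 46 mm high, reaches to 102 mm and carries the plunger. The magazine has no floor but the board.
- plunger_top (a point): Centre of the top of the plunger's black mushroom knob, 34 mm in diameter, 100 mm above the board when up, 72 mm when fully down. It moves with the knob. It is 55 mm behind the magazine's axis.
- plunger (a joint): Plunger travel in m: 0 up, 0.028 fully down. A spring returns it; it takes 3 N at first, 6 to 8 N at the bottom. It drives a slide at the magazine's foot outwards by 2.25 times its travel, pushing the lowest nut straight out until its centre is about 60 mm before the magazine's axis. Released, the slide goes back and the next nut drops down, so a second press would push out a second nut.
- nut_first_center (a point): Centre (6.5 mm above the board) of the lowest nut in the magazine, the one to be dispensed. A loose plain steel hexagon nut, 26 mm across flats, 30 mm across corners, 13 mm thick, lying flat, about 20 g. Its y axis runs through two corners; it leaves the feeder with flats facing the feeder's left and right.
- nut_second_center (a point): Centre of the second nut, of the same kind, which lies on the first and drops 13 mm when that one is out. It stays in the magazine.
- nut_third_center (a point): Centre of the third, topmost nut, of the same kind. It stays in the magazine.
- bay_middle (a point): Middle of the parking bay, at board height. The bay is three low aluminium rails (10 mm high, 8 mm thick) fixed to the board, its floor the bare board: clear inside 60 mm wide, 56 mm deep. Its +x axis points into the bay, from the open mouth (28 mm before this point) to the rear rail (28 mm behind it); the side rails stand 30 mm to either side along y. The mouth looks roughly towards the outlet.
- vial: Small white bottle with a yellow cap, 24 mm in diameter, 44 mm high, standing loose on the board; origin at the centre of its underside. A bystander.
- pale_offcut: Loose pale wooden offcut, 38 x 75 x 22 mm; origin at the centre of its underside, long side along its y. A bystander.
- bolt: Loose steel bolt, 51 mm long, 15 mm head; origin at its middle on the board, length along its y. A bystander.
Mind the look-alikes: they are no part of the job. What is meant by the part that bears bay_middle is not blue, and is the larger of those in its own colour.

How it is judged:
By the outcome, as a careful person would: the job done as asked, in the order asked, and still so for the second after the job is handed in, with the robot touching nothing.
It also fails if it takes over 45 s, if anything falls off the work surface, if the arm or the gripper's body presses on something with over 40 N, if the wrist force passes 120 N, or if a joint passes its speed limit or range.

ROBOT

A 7-joint arm with a two-finger parallel gripper is mounted at the origin on a cart in front of the work surface, level with it; the furniture and walls round the work are solid. World frame = base frame: x ahead of the robot, y to its left, z up, the work surface at z = 0. Lengths are in m, angles in rad, forces in N, time in s.
With the tool pointing down it reaches from about 0.425 to 0.925 m from the base axis. Payload 6.8 kg.
Tool frame: the origin (TCP) lies midway between the tips of the shut fingers; the grasp point (between the pads) lies 19 mm behind it; z points along the fingers, y is the direction in which the jaws open and shut (so a half turn about z gives the same grasp; the last joint's range is limited). The gripper opens to 85 mm and grips with 20 to 120 N. Pads are 22 mm wide; open, the fingers measure 114 mm over their backs; the gripper's body (76 mm by 85 mm) begins 54 mm behind the grasp point. The pads swing forward as they close: fully open they stand 13 mm farther back than shut.
Start: joints at [-1.305, 0.477, 0.022, 1.555, -0.011, 1.109, -0.083], TCP at [0.246, 0.628, 0.231] pointing down, gripper open.
Joint ranges: [-2.96, 2.96], [-0.34, 2.1], [-1.41, 1.46], [0.24, 2.44], [-1.37, 4.51], [0.17, 1.92], [-2.96, 2.96]. Speed limits (rad/s): [2.39, 2.39, 3.14, 3.14, 3.14, 3.14, 3.14].

INTERFACE

Orientations are given as a unit quaternion [w, x, y, z].
In Python, from station import bot gives the robot as it stands. The module is installed in compiled form; this text tells all that it offers.
- The arm moves only by the tool play_rows, never from a script. Its argument "motion" is a list of rows, each a list of 2 entries, a list of its own where there are three numbers: the shift along the tool's x, y, z as a fraction of full scale, then the turn, a rotation vector about the tool's x, y, z as a fraction of full scale. In form: [[[tx, ty, tz], [rx, ry, rz]], ...]. A call has 1 to 8 rows; each row is the pose to reach, as a shift and turn from the pose measured when the call began, along the tool's axes at that moment, turning the shorter way round; what a row does not reach only later rows make up. Full scale, the value 1, is 400 mm for a shift and 360 degrees for a turn. A row lasts 1/10 s, in which the tool goes at most 50 mm and 8.59 degrees, less where a joint would pass 70% of its speed; a pose out of reach is approached as far as the arm can. A call with a number of a shift or a turn outside -1 to 1 is refused whole. A call with a gripper value outside its range is refused whole. "fingers" is the finger opening in mm, from 0 to 85.4, set as the call begins (left out, the last holds). The fingers move at their own pace and stop on an object; "grip_force" is the grip in N (left out, the last holds). Time passes only in rows, so rows that repeat a pose let the fingers close. It gives the time, the measured TCP pose, the force and the opening at its end, in the units of the state.
- bot.get_obs(): the state, without advancing time (a new reading comes with each control period).
- bot.read_camera(name): name is "side" or "top" or "wrist"; returns a dict with "pixels" (480x640x3 uint8, red, green, blue), "range_z" (480x640 float32, m along the optical axis (not along the pixel's ray), 0 where there is no reading), "fovy" (degrees; the focal length in pixels is half the picture's height over the tangent of half this angle, whatever the lens; pixels are square), "cx", "cy" (the principal point, pixels), "pose" (4x4, takes a point from camera to world coordinates). Camera axes: x right, y down, z forward; pixel columns grow to the right and rows downward; lengths in m; the calibration is good to about 2 mm. A picture is of the moment at which its call begins.
- bot.hand_in(): hands the job in, once; it reports no verdict.
The state is a dict: "t": time; "q": joint angles; "joint_vel": joint speeds; "joint_torque": joint torques, N m; "eef_pos": TCP position; "tool_rot": TCP orientation; "contact_force": force on the tool from outside, world axes, zero at the start; "torque": the same for the moment, N m; "gripper_width": opening from 0.0 (shut) to 1.0 (fully open).
Only numpy, scipy, OpenCV 4.12 (cv2) and the standard library are available. Lean on these libraries where they do the work, as an engineer would, in place of code of your own. Each camera call takes 0.05 s, during which the arm holds its last target.

## Working session

There is one attempt and no reset: what is moved stays moved. The work goes in short steps, Python scripts to look and compute and a tool call to move; the robot and the scene stay as the last step left them, time stands still between calls to the robot, and variables do not carry over. Pictures are saved under pics/ and viewed, and the job is handed in when it is done.

Besides the shell and the picture viewer there is one more tool, called after ">>>" by a JSON object that holds its "api" and its "payload", one argument or row to a line. play_rows: Moves the arm, as the interface text tells. Shift numbers are shares of 400 mm and turn numbers shares of 360 degrees, none past 1 either way. Its arguments: {"type":"object","properties":{"motion":{"type":"array"},"fingers":{"type":"number"},"grip_force":{"type":"number"}},"required":["motion"]}

```bash
mkdir -p pics; python3 - <<'E'
from station import bot
import cv2,numpy as np
o=bot.get_obs();print(o)
for n in ["side","top"]:
    c=bot.read_camera(n);cv2.imwrite(f"pics/{n}0.png",c["pixels"][:,:,::-1]);print(n,c["fovy"],c["cx"],c["cy"],c["pose"].round(3).tolist())
    np.savez(f"{n}0.npz",**c)
E
```

```text
{'t': 0.0, 'q': array([-1.30508409,  0.47783001,  0.02233275,  1.55647938, -0.01150213,
        1.1092872 , -0.08307687]), 'joint_vel': array([-8.15482252e-04,  1.75094949e-03,  7.32007288e-04, -7.65529879e-04,
       -2.68568280e-03, -1.56881917e-03, -6.24439594e-05]), 'joint_torque': array([-1.18390803e-03, -5.96438134e+01,  1.60713807e+00, -2.81204385e+01,
        1.23427444e-02,  9.01942461e-03, -3.35915547e-05]), 'eef_pos': array([0.24627713, 0.62781787, 0.23029373]), 'tool_rot': array([-1.07130070e-04,  1.85795294e-01,  9.82588026e-01, -9.31791437e-04]), 'contact_force': array([0.20882457, 0.06147328, 0.53633493]), 'torque': array([ 0.02375948,  0.02876943, -0.03211633]), 'gripper_width': 1.000898875815649}
side 45.90026648844427 327.8058106250984 236.83441579375744 [[-0.966, -0.153, 0.209, 0.367], [-0.258, 0.49, -0.832, 0.915], [0.025, -0.858, -0.513, 0.534], [0.0, 0.0, 0.0, 1.0]]
top 44.31728596908159 321.6221726877552 235.3694934742611 [[-0.024, -0.996, 0.089, 0.444], [-1.0, 0.023, -0.012, 0.201], [0.01, -0.089, -0.996, 0.99], [0.0, 0.0, 0.0, 1.0]]
```

View pics/side0.png

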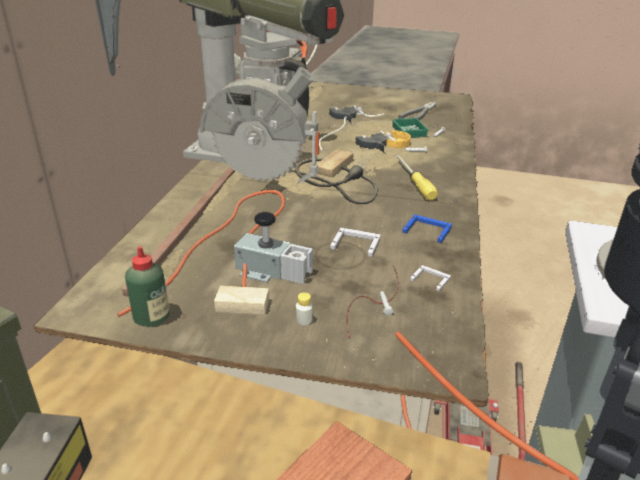

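View pics/top0.png

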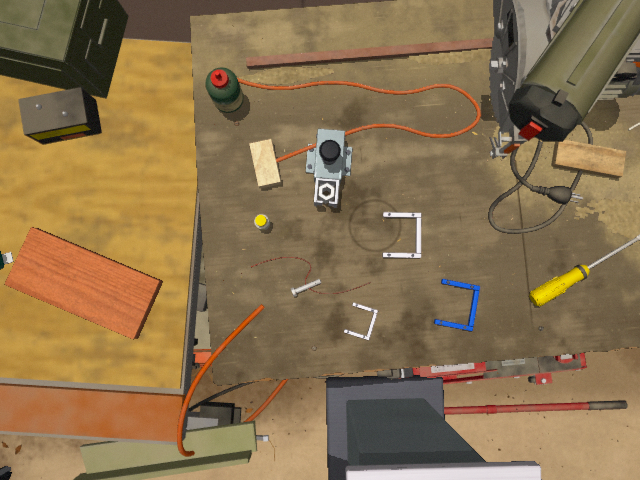

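Feeder is at top px (328,165): knob (330,152), magazine (326,191), outlet facing down-image. Bay candidates in the top view are the large white (403,236), small white (363,320) and blue (460,305). The larger non-blue one, at (403,236), fits the description. I'll check it in a crop and measure.

```bash
cat > h.py <<'E'
import numpy as np,cv2
def ray(c,u,v,z):
    f=240/np.tan(np.radians(float(c["fovy"]))/2);P=c["pose"]
    d=P[:3,:3]@np.array([(u-c["cx"])/f,(v-c["cy"])/f,1]);o=P[:3,3]
    return o+d*(z-o[2])/d[2]
def proj(c,p):
    f=240/np.tan(np.radians(float(c["fovy"]))/2);P=c["pose"]
    q=P[:3,:3].T@(np.array(p)-P[:3,3]);return q[0]/q[2]*f+c["cx"],q[1]/q[2]*f+c["cy"]
E
python3 - <<'E'
import numpy as np,cv2
from h import *
c=dict(np.load("top0.npz"));im=c["pixels"];hsv=cv2.cvtColor(im,cv2.COLOR_RGB2HSV)
cv2.imwrite("pics/crop0.png",cv2.resize(im[110:350,230:490,::-1],None,fx=3,fy=2.5*1,interpolation=cv2.INTER_CUBIC)[:600,:800])
# white bays
m=((hsv[...,1]<40)&(hsv[...,2]>150)).astype(np.uint8)
n,l,s,ce=cv2.connectedComponentsWithStats(m)
for i in range(1,n):
    if s[i,4]>60 and s[i,0]>220 and s[i,0]<480 and 110<s[i,1]<350:
        cn,_=cv2.findContours((l==i).astype(np.uint8),0,2);r=cv2.minAreaRect(cn[0]);b=cv2.boxPoints(r)
        print(s[i],[ (round(float(u)),round(float(v)),ray(c,u,v,.01)[:2].round(4).tolist()) for u,v in b])
# knob
m=((hsv[...,2]<50)).astype(np.uint8);m2=np.zeros_like(m);m2[130:175,312:350]=m[130:175,312:350]
n,l,s,ce=cv2.connectedComponentsWithStats(m2);i=1+np.argmax(s[1:,4]);print("knob",s[i],ce[i],ray(c,*ce[i],.097))
print("yellow")
m=((hsv[...,0]>22)&(hsv[...,0]<35)&(hsv[...,1]>150)).astype(np.uint8)[200:240,240:290]
M=cv2.moments(m,True);print(ray(c,240+M["m10"]/M["m00"],200+M["m01"]/M["m00"],.044))
E
```

```text
[ 306  129   39   75 1042] [(303, 201, [0.5901, 0.2188]), (309, 128, [0.7152, 0.2066]), (344, 130, [0.7092, 0.1465]), (338, 204, [0.5841, 0.1594])]
[319 183  15  17 136] [(319, 183, [0.6198, 0.1913]), (333, 183, [0.6193, 0.1677]), (333, 199, [0.5921, 0.1684]), (319, 199, [0.5926, 0.1919])]
[383 212  38  46 479] [(383, 212, [0.5682, 0.0852]), (420, 212, [0.5667, 0.023]), (420, 257, [0.4912, 0.026]), (383, 257, [0.4927, 0.0877])]
[291 279  30  16 128] [(290, 289, [0.4438, 0.2428]), (318, 276, [0.4634, 0.197]), (320, 282, [0.4539, 0.1929]), (293, 294, [0.4343, 0.2387])]
[352 302  26  38 172] [(343, 332, [0.3707, 0.1571]), (353, 302, [0.4199, 0.1403]), (378, 309, [0.4062, 0.0995]), (368, 340, [0.3572, 0.1164])]
knob [320 140  20  22 135] [329.68888889 152.41481481] [0.65146891 0.17452502 0.097     ]
yellow
[0.55520146 0.28770722 0.044     ]
```

View pics/crop0.png

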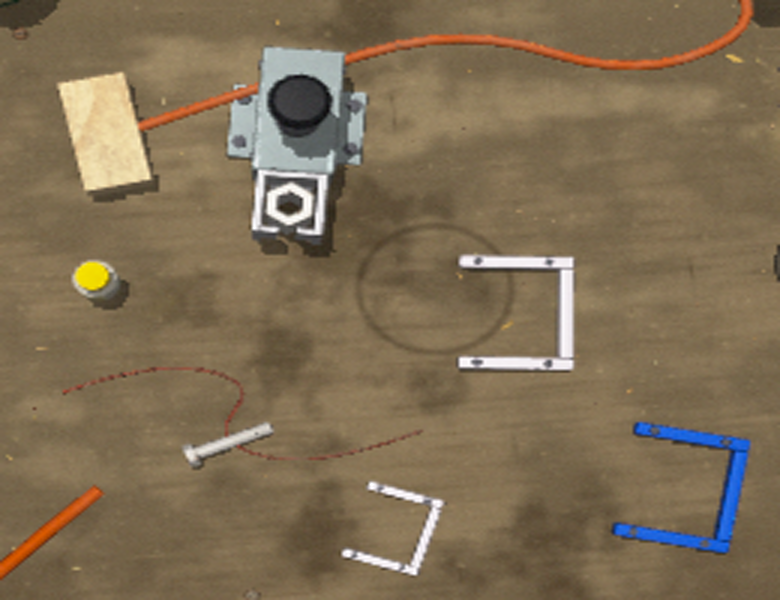

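The crop confirms the large white bay, open to the left (towards the outlet side) at crop (515,315). The top nut is visible in the magazine at crop (290,205). Next I'll work out the feeder axis and knob position.

```bash
python3 - <<'E'
import numpy as np,cv2
from h import *
c=dict(np.load("top0.npz"));d=c["range_z"];im=c["pixels"]
f=240/np.tan(np.radians(float(c["fovy"]))/2);P=c["pose"]
v,u=np.mgrid[:480,:640];X=np.stack([(u-c["cx"])/f*d,(v-c["cy"])/f*d,d],-1)@P[:3,:3].T+P[:3,3]
Z=X[...,2]
roi=np.zeros(Z.shape,bool);roi[115:215,295:365]=1
k=roi&(Z>.085)&(Z<.13);print("knob",k.sum(),X[k].mean(0),np.median(Z[k]),(X[k].min(0)+X[k].max(0))/2)
m=(roi&(Z>.036)&(Z<.056)).astype(np.uint8)
cn,_=cv2.findContours(m,0,2);cn=max(cn,key=cv2.contourArea)
pts=np.array([ray(c,a,b,.046)[:2] for a,b in cn[:,0,:]],np.float32)
r=cv2.minAreaRect(pts);print("body",r,cv2.boxPoints(r).round(4).tolist())
# nut mask top (bright inside magazine)
for (a,b,z) in [(318.3,128.8,.046),(314,178,.046),(345,130.8,.046),(341,178,.046)]: print(ray(c,a,b,z).round(4))
print("nutTop",ray(c,326.4,191,.039))
print("board z",np.median(Z[220:240,330:370]))
E
```

```text
knob 375 [0.65428601 0.1750876  0.0993163 ] 0.09950017974417025 [0.65506308 0.17469668 0.09808326]
body ((0.6405481696128845, 0.17638978362083435), (0.04732110723853111, 0.12320739030838013), 84.27084350585938) [[0.5769000053405762, 0.1589999943971634], [0.6995000243186951, 0.14669999480247498], [0.704200029373169, 0.19380000233650208], [0.58160001039505, 0.2061000019311905]]
[0.703  0.1906 0.046 ]
[0.6217 0.1995 0.046 ]
[0.6987 0.1471 0.046 ]
[0.6207 0.1557 0.046 ]
nutTop [0.6011078 0.1798146 0.039    ]
board z 0.00010941276141934742
```

Estimates: knob (0.654, 0.175), magazine axis (0.600, 0.1805), expected nut after dispensing (0.540, 0.1865). Bay middle is about (0.530, 0.058), with its inward direction about -y. These all agree with each other. Next I'll compute the moves.

```bash
cat >> h.py <<'E'
from scipy.spatial.transform import Rotation as R
def delta(o,p,yaw=None):
    """p world; yaw = heading (deg) of tool y, tool down. returns shares"""
    w,x,y,z=o["tool_rot"];r=R.from_quat([x,y,z,w]);t=r.inv().apply(np.array(p)-o["eef_pos"])/.4
    rv=np.zeros(3)
    if yaw is not None:
        a=np.radians(yaw);Y=np.array([np.cos(a),np.sin(a),0]);Z=np.array([0,0,-1.]);X=np.cross(Y,Z)
        rv=(r.inv()*R.from_matrix(np.stack([X,Y,Z],1))).as_rotvec()/(2*np.pi)
    return t.round(4),rv.round(4)
E
python3 - <<'E'
from h import *
from station import bot
o=bot.get_obs()
print(delta(o,(.45,.401,.20),85.4),delta(o,(.654,.175,.14),85.4))
E
```

```text
(array([-0.6812, -0.342 ,  0.0767]), array([-0.0003, -0.    , -0.0467])) (array([-1.3623, -0.6815,  0.2273]), array([-0.0003, -0.    , -0.0467]))
```

>>> {"api": "play_rows", "payload": {
  "motion": [
    [[-0.68,-0.342,0.077],[0,0,-0.0467]],
    [[-0.68,-0.342,0.077],[0,0,-0.0467]],
    [[-0.68,-0.342,0.077],[0,0,-0.0467]],
    [[-0.68,-0.342,0.077],[0,0,-0.0467]],
    [[-0.68,-0.342,0.077],[0,0,-0.0467]],
    [[-0.68,-0.342,0.077],[0,0,-0.0467]],
    [[-0.68,-0.342,0.077],[0,0,-0.0467]]
  ],
  "fingers": 0
}}

```text
t: 0.8
eef_pos: [0.4548, 0.3935, 0.199]
tool_rot: [0.001, 0.046, 0.999, -0.003]
contact_force: [0.1, -0.7, 0.0]
gripper_width: 0.002
```

```bash
python3 - <<'E'
from h import *
from station import bot
o=bot.get_obs()
print(delta(o,(.654,.175,.13),85.4))
E
```

```text
(array([-0.5453, -0.4975,  0.1763]), array([-0.001 ,  0.0002, -0.0017]))
```

>>> {"api": "play_rows", "payload": {
  "motion": [
    [[-0.545,-0.4975,0.1],[-0.001,0,-0.0017]],
    [[-0.545,-0.4975,0.1],[-0.001,0,-0.0017]],
    [[-0.545,-0.4975,0.1],[-0.001,0,-0.0017]],
    [[-0.545,-0.4975,0.1],[-0.001,0,-0.0017]],
    [[-0.545,-0.4975,0.14],[-0.001,0,-0.0017]],
    [[-0.545,-0.4975,0.176],[-0.001,0,-0.0017]],
    [[-0.545,-0.4975,0.176],[-0.001,0,-0.0017]],
    [[-0.545,-0.4975,0.176],[-0.001,0,-0.0017]]
  ]
}}

```text
t: 1.6
eef_pos: [0.654, 0.1717, 0.1281]
tool_rot: [-0.001, 0.042, 0.999, -0.001]
contact_force: [-1.0, 0.8, 0.6]
gripper_width: -0.003
```

```bash
python3 - <<'E'
from h import *
from station import bot
o=bot.get_obs()
print(o["eef_pos"],delta(o,(.654,.175,.103),85.4),delta(o,(.654,.175,.071),85.4))
for n in ("side","wrist"):
    c=bot.read_camera(n);cv2.imwrite(f"pics/{n}1.png",c["pixels"][:,:,::-1])
E
```

```text
[0.65400799 0.17173277 0.1280551 ] (array([0.0006, 0.0083, 0.0626]), array([-0.0004, -0.0002, -0.0007])) (array([0.0006, 0.0085, 0.1426]), array([-0.0004, -0.0002, -0.0007]))
```

View pics/side1.png

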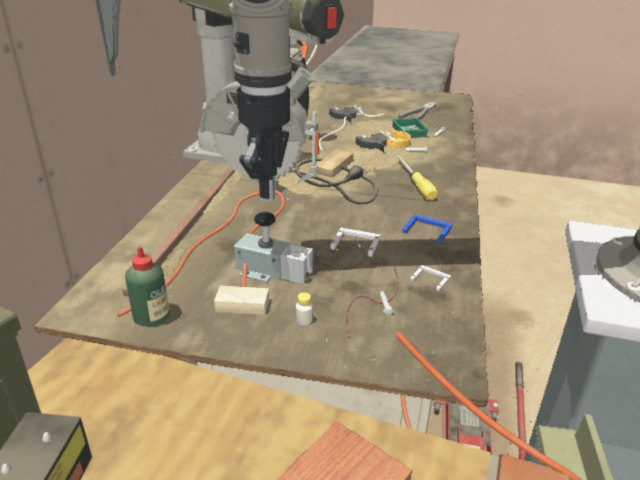

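View pics/wrist1.png

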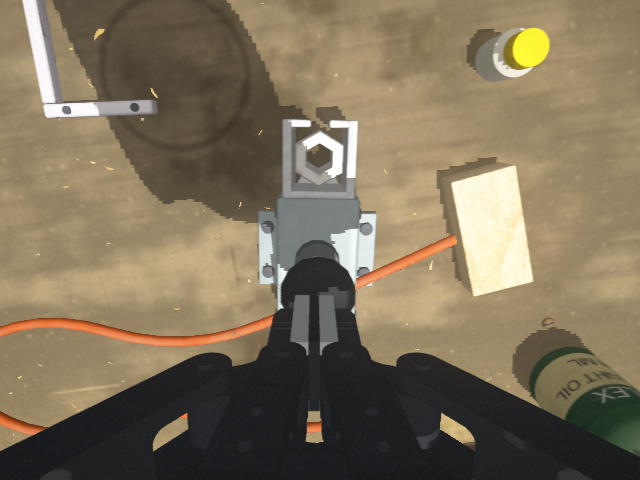

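The side view shows the fingertips at (266,195), right above the knob at (265,218). The wrist view agrees. Pressing slowly.

>>> {"api": "play_rows", "payload": {
  "motion": [
    [[0,0.008,0.04],[0,0,0]],
    [[0,0.008,0.06],[0,0,0]],
    [[0,0.008,0.075],[0,0,0]],
    [[0,0.008,0.085],[0,0,0]],
    [[0,0.008,0.095],[0,0,0]],
    [[0,0.008,0.105],[0,0,0]],
    [[0,0.008,0.115],[0,0,0]],
    [[0,0.008,0.125],[0,0,0]]
  ]
}}

```text
t: 2.5
eef_pos: [0.6528, 0.1815, 0.0806]
tool_rot: [-0.0, 0.039, 0.999, 0.001]
contact_force: [-3.7, 2.8, 5.5]
gripper_width: 0.002
```

```bash
python3 - <<'E'
from h import *
from station import bot
o=bot.get_obs()
print(o["eef_pos"],o["contact_force"],delta(o,(.654,.175,.071),85.4))
E
```

```text
[0.65284596 0.18154947 0.08056461] [-3.68630767  2.77842464  5.52194106] (array([-0.0042, -0.0162,  0.0239]), array([ 0.0004, -0.    ,  0.0003]))
```

>>> {"api": "play_rows", "payload": {
  "motion": [
    [[0,-0.005,0.01],[0,0,0]],
    [[0,-0.005,0.02],[0,0,0]],
    [[0,-0.005,0.027],[0,0,0]],
    [[0,-0.005,0.027],[0,0,0]]
  ]
}}

```text
t: 2.9
eef_pos: [0.653, 0.1815, 0.0721]
tool_rot: [0.0, 0.039, 0.999, 0.003]
contact_force: [-6.4, 1.9, 13.6]
gripper_width: -0.004
```

```bash
python3 - <<'E'
from h import *
from station import bot
o=bot.get_obs()
print(o["eef_pos"],o["contact_force"],delta(o,(.654,.175,.071),85.4))
c=bot.read_camera("side");cv2.imwrite(f"pics/side2.png",cv2.resize(c["pixels"][180:330,200:400,::-1],None,fx=4,fy=4))
E
```

```text
[0.65296678 0.18148243 0.07207299] [-6.37292036  1.91603728 13.64775744] (array([-0.0038, -0.016 ,  0.0026]), array([0.0008, 0.0001, 0.0005]))
```

View pics/side2.png

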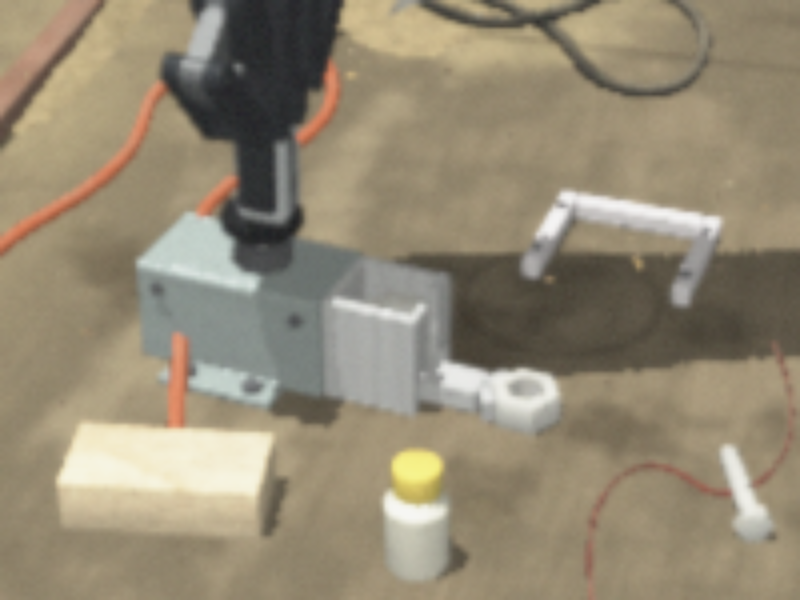

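The plunger has bottomed: z is 0.072 and the force 13.6 N. The nut is out at crop (525,400), with the slide behind it. Releasing straight up.

>>> {"api": "play_rows", "payload": {
  "motion": [
    [[0,0,-0.02],[0,0,0]],
    [[0,0,-0.04],[0,0,0]],
    [[0,0,-0.06],[0,0,0]],
    [[0,0,-0.09],[0,0,0]],
    [[0,0,-0.13],[0,0,0]],
    [[0,0,-0.18],[0,0,0]],
    [[0,0,-0.18],[0,0,0]]
  ]
}}

```text
t: 3.65
eef_pos: [0.6551, 0.1813, 0.1479]
tool_rot: [0.003, 0.039, 0.999, 0.003]
contact_force: [1.4, -0.6, 0.5]
gripper_width: -0.002
```

```bash
python3 - <<'E'
from h import *
from station import bot
o=bot.get_obs()
print(o["eef_pos"],o["contact_force"])
c=bot.read_camera("side");np.savez("side3.npz",**c);cv2.imwrite(f"pics/side3.png",cv2.resize(c["pixels"][180:330,200:400,::-1],None,fx=4,fy=4))
c=bot.read_camera("top");np.savez("top3.npz",**c);cv2.imwrite(f"pics/top3.png",cv2.resize(c["pixels"][110:310,230:490,::-1],None,fx=3,fy=3))
E
```

```text
[0.65511655 0.18130763 0.14789445] [ 1.38760263 -0.6430445   0.46769905]
```

View pics/side3.png

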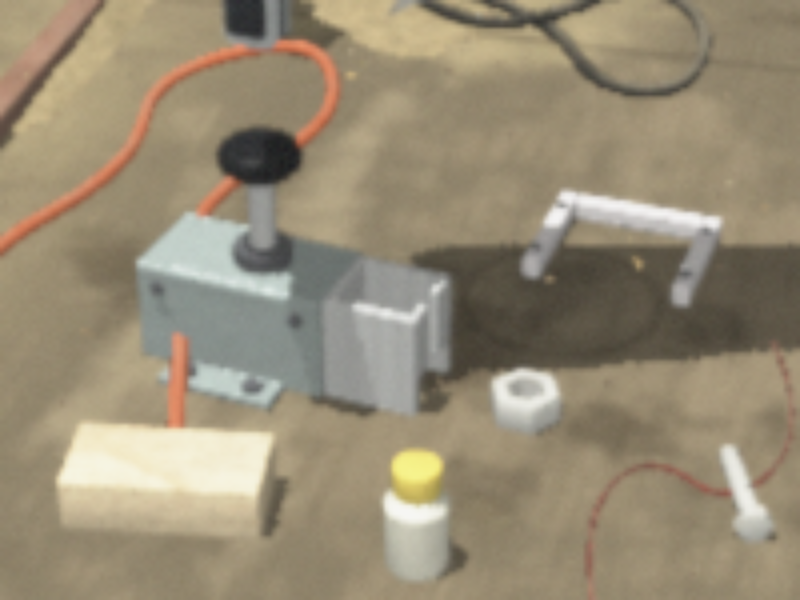

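View pics/top3.png

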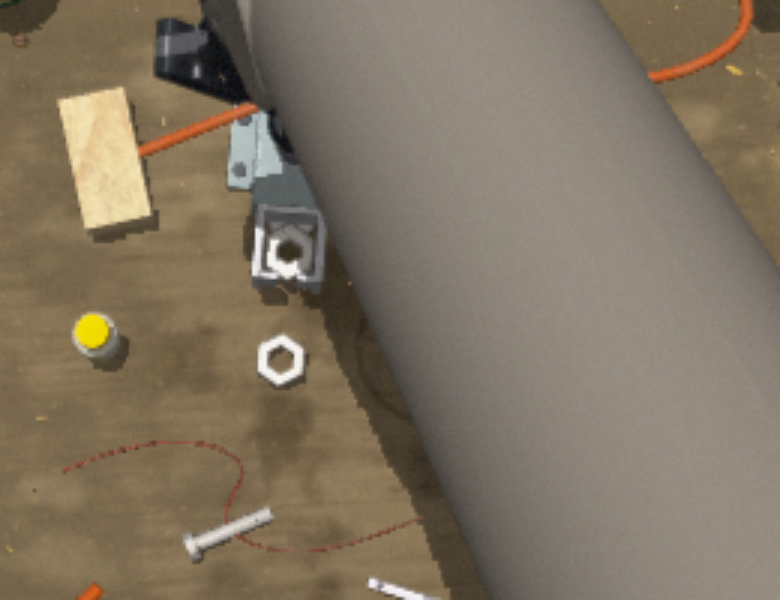

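One nut is out, at top crop (281,360). The other two are still in the magazine, and the knob is back up. Measuring the nut and planning the approach behind it.

```bash
python3 - <<'E'
from h import *
from station import bot
c=dict(np.load("top3.npz"));im=c["pixels"];hsv=cv2.cvtColor(im,cv2.COLOR_RGB2HSV)
m=((hsv[...,1]<45)&(hsv[...,2]>150)).astype(np.uint8)[215:245,305:342]
cn,_=cv2.findContours(m,0,2);cn=max(cn,key=cv2.contourArea);M=cv2.minEnclosingCircle(cn);print(M)
print("nut",ray(c,305+M[0][0],215+M[0][1],.0125))
c=dict(np.load("side3.npz"));print("nut side",ray(c,200+525/4,180+387/4,.013))
o=bot.get_obs();print(o["eef_pos"])
print(delta(o,(.54,.224,.14),85.4))
E
```

```text
((18.140625, 14.28125), 8.325820922851562)
nut [0.54114429 0.18627712 0.0125    ]
nut side [0.54143144 0.18823154 0.013     ]
[0.65325133 0.18100892 0.14476342]
(array([0.2906, 0.0852, 0.0118]), array([0.0009, 0.0003, 0.0004]))
```

>>> {"api": "play_rows", "payload": {
  "motion": [
    [[0.29,0.085,0.01],[0.001,0,0]],
    [[0.29,0.085,0.01],[0.001,0,0]],
    [[0.29,0.085,0.01],[0.001,0,0]],
    [[0.29,0.085,0.01],[0.001,0,0]],
    [[0.29,0.085,0.01],[0.001,0,0]],
    [[0.29,0.085,0.01],[0.001,0,0]]
  ]
}}

```text
t: 4.35
eef_pos: [0.5415, 0.2229, 0.1405]
tool_rot: [0.001, 0.04, 0.999, -0.001]
contact_force: [-0.2, 0.6, 0.4]
gripper_width: -0.001
```

```bash
python3 - <<'E'
from h import *
from station import bot
o=bot.get_obs();print(o["eef_pos"],o["tool_rot"],o["contact_force"])
print(delta(o,(.541,.224,.03),85.4))
c=bot.read_camera("side");cv2.imwrite(f"pics/side4.png",cv2.resize(c["pixels"][130:330,200:400,::-1],None,fx=3,fy=3))
E
```

```text
[0.54146234 0.2229024  0.14052053] [ 1.35979951e-03  3.95661902e-02  9.99215746e-01 -7.48280567e-04] [-0.21707124  0.59008784  0.38377877]
(array([0.0021, 0.003 , 0.2763]), array([-0.0002,  0.0004,  0.0002]))
```

View pics/side4.png

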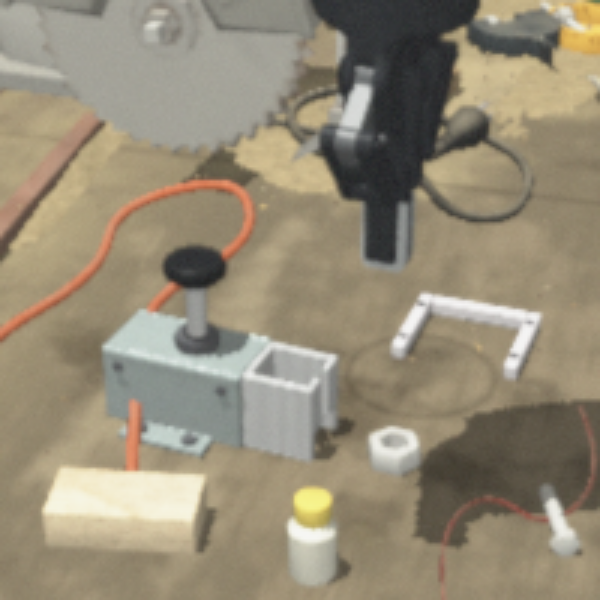

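>>> {"api": "play_rows", "payload": {
  "motion": [
    [[0.002,0.003,0.1],[0,0,0]],
    [[0.002,0.003,0.2],[0,0,0]],
    [[0.002,0.003,0.276],[0,0,0]],
    [[0.002,0.003,0.276],[0,0,0]],
    [[0.002,0.003,0.276],[0,0,0]]
  ]
}}

```text
t: 4.9
eef_pos: [0.5418, 0.2233, 0.0302]
tool_rot: [0.001, 0.04, 0.999, -0.001]
contact_force: [0.7, 0.1, 0.7]
gripper_width: -0.007
```

```bash
python3 - <<'E'
from h import *
from station import bot
o=bot.get_obs();print(o["eef_pos"],o["tool_rot"],o["contact_force"])
print(delta(o,(.541,.224,.005),85.4))
c=bot.read_camera("side");cv2.imwrite(f"pics/side5.png",cv2.resize(c["pixels"][130:330,200:400,::-1],None,fx=3,fy=3))
c=bot.read_camera("wrist");cv2.imwrite(f"pics/wrist5.png",c["pixels"][:,:,::-1])
E
```

```text
[0.54184791 0.22329683 0.03017535] [ 0.00115247  0.0403313   0.99918513 -0.00106046] [0.74735745 0.13181874 0.71872566]
(array([0.0024, 0.0017, 0.0629]), array([-0.0003,  0.0004, -0.0001]))
```

View pics/side5.png

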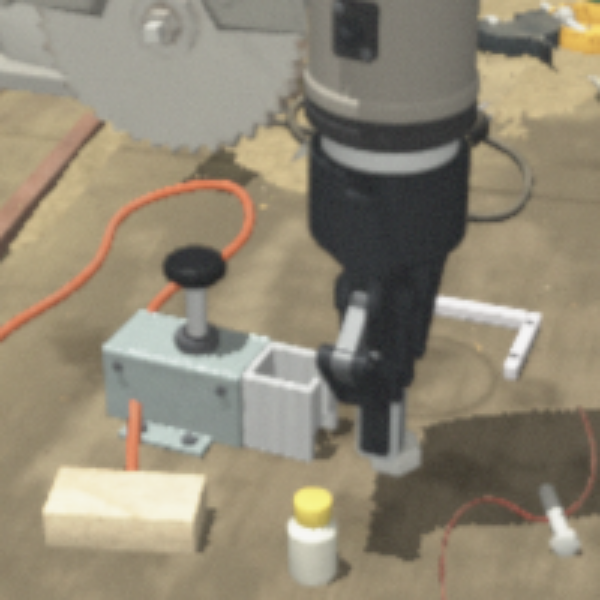

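View pics/wrist5.png

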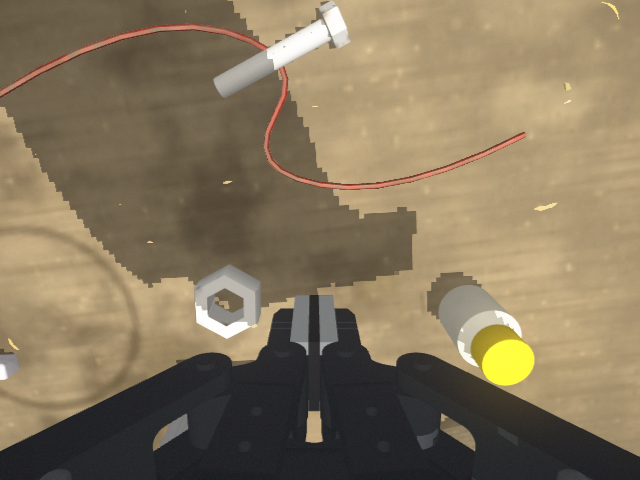

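The wrist view shows the nut at (228,302) and the tips at (275–355,300), clear of each other. The vial at (490,340) is clear too. Lowering to the board.

>>> {"api": "play_rows", "payload": {
  "motion": [
    [[0.006,0,0.03],[0,0,0]],
    [[0.006,0,0.06],[0,0,0]],
    [[0.006,0,0.06],[0,0,0]]
  ]
}}

```text
t: 5.3
eef_pos: [0.5394, 0.224, 0.0065]
tool_rot: [0.002, 0.04, 0.999, -0.001]
contact_force: [-0.2, 0.6, 0.2]
gripper_width: -0.004
```

```bash
python3 - <<'E'
from h import *
from station import bot
o=bot.get_obs();print(o["eef_pos"],o["tool_rot"],o["contact_force"])
for y in (.21,.186,.13,.088): print(y,delta(o,(.541-(.224-y)*.078,y,.005),85.4))
c=bot.read_camera("wrist");cv2.imwrite(f"pics/wrist6.png",c["pixels"][:,:,::-1])
E
```

```text
[0.53942848 0.2239953  0.00645031] [ 1.63856649e-03  3.99848834e-02  9.99198751e-01 -6.16181587e-04] [-0.16439253  0.62896016  0.18151544]
0.21 (array([-0.004 , -0.0348,  0.0037]), array([-0.0002,  0.0005,  0.    ]))
0.186 (array([-0.0041, -0.095 ,  0.0037]), array([-0.0002,  0.0005,  0.    ]))
0.13 (array([-0.0044, -0.2354,  0.0039]), array([-0.0002,  0.0005,  0.    ]))
0.088 (array([-0.0046, -0.3407,  0.004 ]), array([-0.0002,  0.0005,  0.    ]))
```

View pics/wrist6.png

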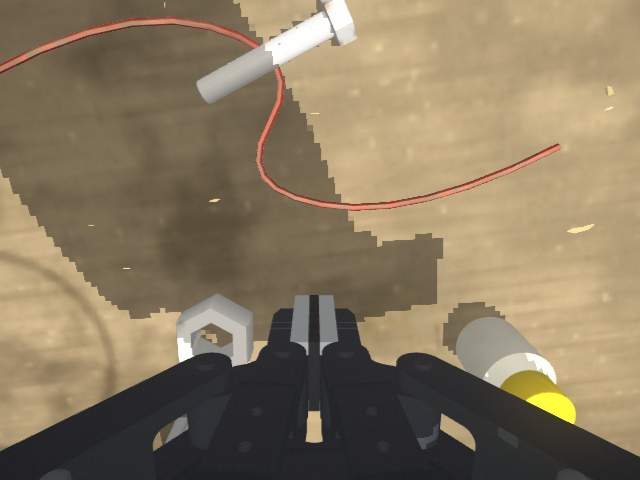

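>>> {"api": "play_rows", "payload": {
  "motion": [
    [[-0.004,-0.02,0.002],[0,0,0]],
    [[-0.004,-0.04,0.002],[0,0,0]],
    [[-0.004,-0.06,0.002],[0,0,0]],
    [[-0.004,-0.075,0.002],[0,0,0]],
    [[-0.004,-0.09,0.002],[0,0,0]],
    [[-0.004,-0.105,0.002],[0,0,0]],
    [[-0.004,-0.12,0.002],[0,0,0]]
  ]
}}

```text
t: 6.05
eef_pos: [0.5376, 0.1757, 0.0063]
tool_rot: [0.002, 0.04, 0.999, -0.0]
contact_force: [-0.3, 0.7, -0.1]
gripper_width: -0.001
```

```bash
python3 - <<'E'
from h import *
from station import bot
o=bot.get_obs();print(o["eef_pos"],o["tool_rot"],o["contact_force"])
for y in (.13,.088): print(y,delta(o,(.541-(.224-y)*.078,y,.005),85.4))
c=bot.read_camera("wrist");cv2.imwrite(f"pics/wrist7.png",c["pixels"][:,:,::-1])
c=bot.read_camera("side");cv2.imwrite(f"pics/side7.png",cv2.resize(c["pixels"][180:330,250:450,::-1],None,fx=4,fy=4))
E
```

```text
[0.5375552  0.17570144 0.00632874] [ 1.95230517e-03  4.00065760e-02  9.99197415e-01 -4.33338392e-04] [-0.27094745  0.65295799 -0.12082579]
0.13 (array([ 0.0006, -0.1147,  0.0034]), array([-0.0001,  0.0006,  0.    ]))
0.088 (array([ 0.0003, -0.22  ,  0.0035]), array([-0.0001,  0.0006,  0.    ]))
```

View pics/wrist7.png

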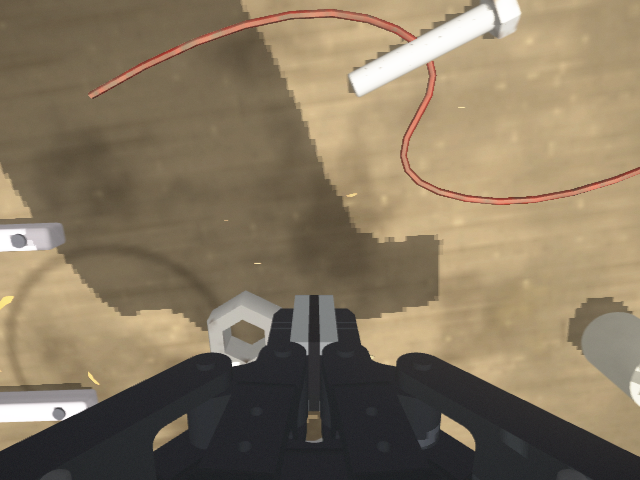

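View pics/side7.png

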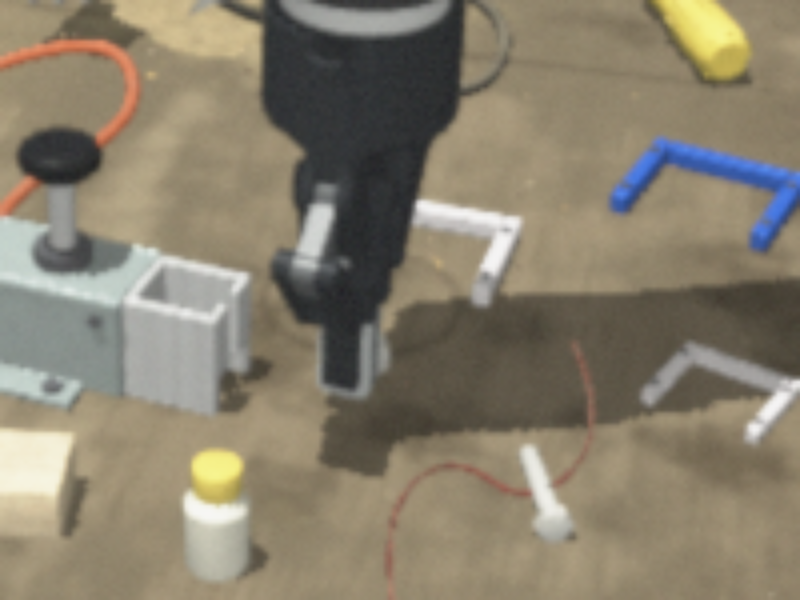

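The nut (wrist (245,330)) rests against the finger and is heading between the bay rails, whose ends are at (63,235) and (95,400). Continuing.

>>> {"api": "play_rows", "payload": {
  "motion": [
    [[0,-0.02,0.002],[0,0,0]],
    [[0,-0.042,0.002],[0,0,0]],
    [[0,-0.064,0.002],[0,0,0]],
    [[0,-0.086,0.002],[0,0,0]],
    [[0,-0.108,0.002],[0,0,0]],
    [[0,-0.13,0.002],[0,0,0]],
    [[0,-0.15,0.002],[0,0,0]],
    [[0,-0.16,0.002],[0,0,0]]
  ]
}}

```text
t: 6.95
eef_pos: [0.5321, 0.1097, 0.0055]
tool_rot: [0.002, 0.041, 0.999, -0.001]
contact_force: [0.3, 0.7, 0.4]
gripper_width: -0.0
```

```bash
python3 - <<'E'
from h import *
from station import bot
o=bot.get_obs();print(o["eef_pos"],o["tool_rot"],o["contact_force"])
print(delta(o,(.53,.082,.006),85.4))
c=bot.read_camera("wrist");cv2.imwrite(f"pics/wrist8.png",c["pixels"][:,:,::-1])
c=bot.read_camera("top");cv2.imwrite(f"pics/top8.png",cv2.resize(c["pixels"][110:310,280:480,::-1],None,fx=3,fy=3))
E
```

```text
[0.53213905 0.10968366 0.00548904] [ 0.00164871  0.04127361  0.99914595 -0.00107206] [0.26329633 0.71470073 0.37188133]
(array([-0.0004, -0.0694, -0.0011]), array([-0.0003,  0.0005, -0.0004]))
```

View pics/wrist8.png

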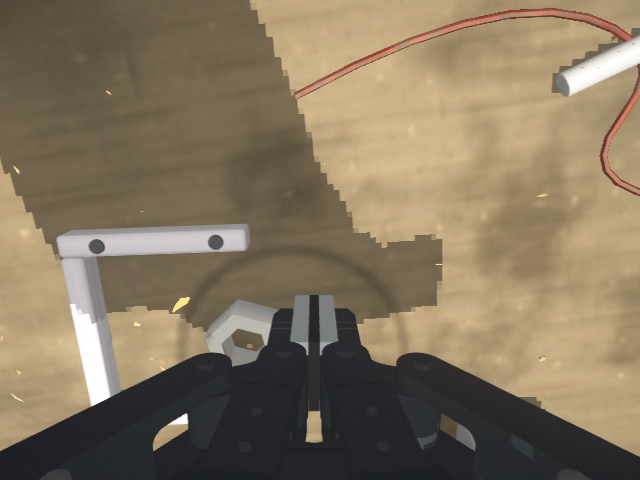

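View pics/top8.png

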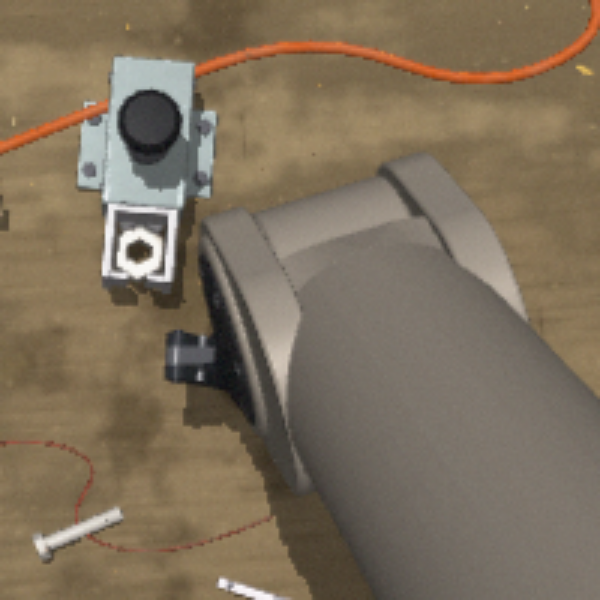

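The nut (wrist about (243,340)) has turned a little. I'll use the wrist calibration to check its position against the rails.

```bash
python3 - <<'E'
from h import *
from station import bot
c=bot.read_camera("wrist");np.savez("w8.npz",**c)
for n,u,v,z in [("nut bottom hole",246,343,.013),("nut L corner",208,335,.013),("nut top corner",242,300,.013),("rail inner end",248,250,.01),("rail outer end",246,226,.01),("rear inner",95,257,.01),("lower rail inner",188,415,.01)]: print(n,ray(c,u,v,z).round(4))
E
```

```text
nut bottom hole [0.5349 0.0867 0.013 ]
nut L corner [0.5308 0.0739 0.013 ]
nut top corner [0.5187 0.0874 0.013 ]
rail inner end [0.5021 0.0911 0.01  ]
rail outer end [0.4938 0.0915 0.01  ]
rear inner [0.5003 0.0393 0.01  ]
lower rail inner [0.5648 0.0605 0.01  ]
```

>>> {"api": "play_rows", "payload": {
  "motion": [
    [[-0.003,-0.02,0],[0,0,0]],
    [[-0.004,-0.04,0],[0,0,0]],
    [[-0.004,-0.055,0],[0,0,0]],
    [[-0.004,-0.066,0],[0,0,0]],
    [[-0.004,-0.066,0],[0,0,0]]
  ]
}}

```text
t: 7.6
eef_pos: [0.5315, 0.0831, 0.0055]
tool_rot: [0.002, 0.042, 0.999, -0.001]
contact_force: [0.4, -0.5, -0.7]
gripper_width: -0.001
```

```bash
python3 - <<'E'
from h import *
from station import bot
o=bot.get_obs();print(o["eef_pos"],o["tool_rot"],o["contact_force"])
c=bot.read_camera("wrist");cv2.imwrite(f"pics/wrist9.png",c["pixels"][:,:,::-1]);np.savez("w9.npz",**c)
E
```

```text
[0.53145403 0.08305749 0.0054705 ] [ 0.00150898  0.04169645  0.99912852 -0.0011566 ] [ 0.38553821 -0.47310529 -0.71154303]
```

View pics/wrist9.png

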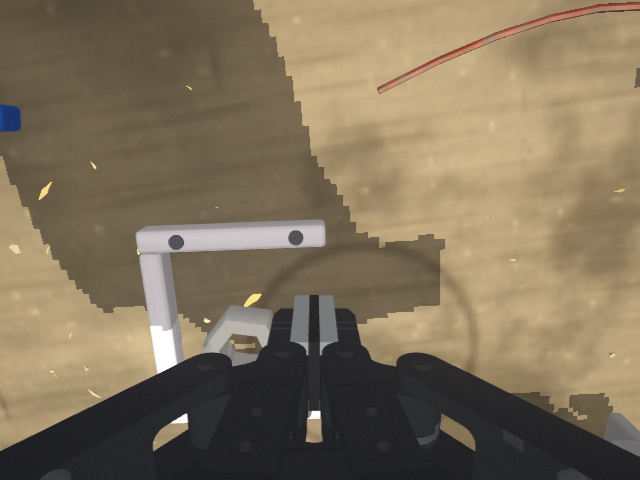

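```bash
python3 - <<'E'
from h import *
from station import bot
c=dict(np.load("w9.npz"))
for n,u,v,z in [("hole",244,347,.013),("L",204,347,.013),("top",228,306,.013),("top2",273,310,.013),("rail end in",325,245,.01),("rail2 end",305,412,.01),("rear in",170,252,.01)]: print(n,ray(c,u,v,z).round(4))
o=bot.get_obs();print(delta(o,(.53,.11,.006)),delta(o,(.531,.11,.12)))
E
```

```text
hole [0.5357 0.0589 0.013 ]
L [0.5346 0.0449 0.013 ]
top [0.5198 0.0554 0.013 ]
top2 [0.5225 0.0706 0.013 ]
rail end in [0.5018 0.0901 0.01  ]
rail2 end [0.5664 0.0776 0.01  ]
rear in [0.4999 0.0379 0.01  ]
(array([ 0.0093,  0.0651, -0.0014]), array([0., 0., 0.])) (array([ 0.0059,  0.0648, -0.2864]), array([0., 0., 0.]))
```

The nut centre is about (0.536, 0.059) in a bay spanning x 0.502–0.562, y 0.036–0.090, so it is inside. Backing off, lifting, then checking from the top.

>>> {"api": "play_rows", "payload": {
  "motion": [
    [[0.004,0.03,-0.003],[0,0,0]],
    [[0.004,0.065,-0.003],[0,0,0]],
    [[0.004,0.065,-0.1],[0,0,0]],
    [[0.004,0.065,-0.2],[0,0,0]],
    [[0.004,0.065,-0.32],[0,0,0]],
    [[0.004,0.065,-0.44],[0,0,0]],
    [[0.004,0.1,-0.5],[0,0,0]],
    [[0.004,0.2,-0.5],[0,0,0]]
  ]
}}

```text
t: 8.45
eef_pos: [0.5388, 0.1632, 0.2104]
tool_rot: [0.006, 0.044, 0.999, 0.0]
contact_force: [0.7, 1.0, -0.5]
gripper_width: -0.001
```

```bash
python3 - <<'E'
from h import *
from station import bot
o=bot.get_obs();print(o["eef_pos"]);print(delta(o,(.40,.48,.23)))
c=bot.read_camera("side");cv2.imwrite(f"pics/side10.png",cv2.resize(c["pixels"][180:330,200:460,::-1],None,fx=3,fy=3))
E
```

```text
[0.53880072 0.16319988 0.21039991]
(array([ 0.4145,  0.7586, -0.0531]), array([0., 0., 0.]))
```

View pics/side10.png

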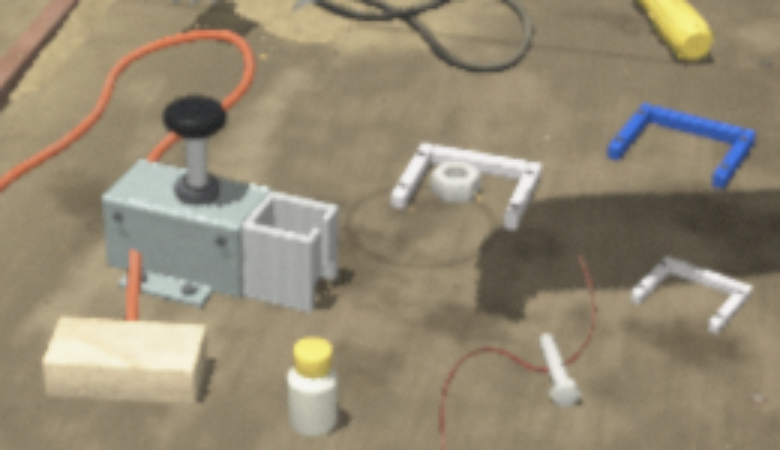

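The nut lies flat in the bay (side crop (455,180)). Moving the arm aside for a clear top view.

>>> {"api": "play_rows", "payload": {
  "motion": [
    [[0.41,0.75,-0.05],[0,0,0]],
    [[0.41,0.75,-0.05],[0,0,0]],
    [[0.41,0.75,-0.05],[0,0,0]],
    [[0.41,0.75,-0.05],[0,0,0]],
    [[0.41,0.75,-0.05],[0,0,0]],
    [[0.41,0.75,-0.05],[0,0,0]],
    [[0.41,0.75,-0.05],[0,0,0]],
    [[0.41,0.75,-0.05],[0,0,0]]
  ]
}}

```text
t: 9.3
eef_pos: [0.3883, 0.4954, 0.2289]
tool_rot: [0.003, 0.031, 0.999, 0.005]
contact_force: [-0.2, 0.2, -0.0]
gripper_width: 0.001
```

```bash
python3 - <<'E'
from h import *
from station import bot
o=bot.get_obs();print(o["eef_pos"],o["contact_force"],o["t"])
c=bot.read_camera("top");np.savez("top11.npz",**c);cv2.imwrite(f"pics/top11.png",cv2.resize(c["pixels"][110:310,230:490,::-1],None,fx=3,fy=3))
E
```

```text
[0.38832991 0.49536849 0.22886822] [-0.23038214  0.15468402 -0.03449983] 9.3
```

View pics/top11.png

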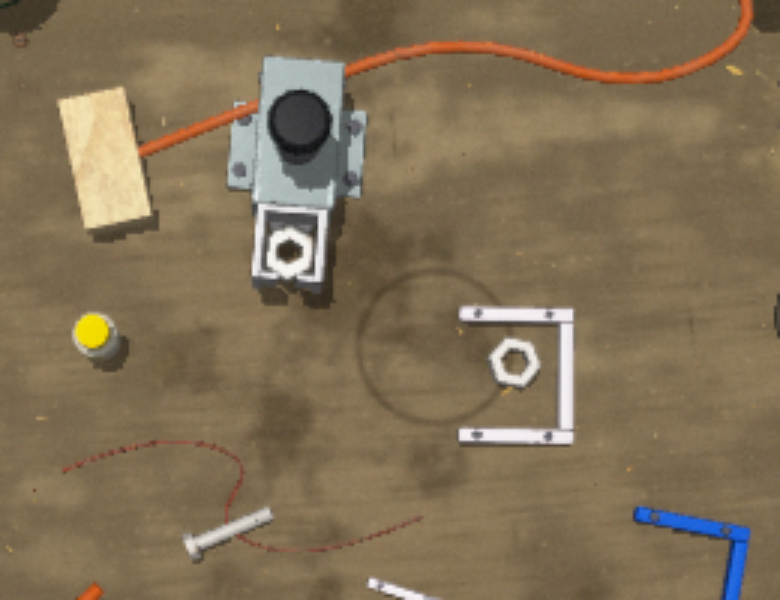

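The top view shows the nut at crop (515,362), well inside the bay (460–558 by 320–430). The bottle, offcut and bolt are unmoved, and nuts remain in the magazine. Handing in.

```bash
python3 - <<'E'
from station import bot
print(bot.hand_in())
E
```

```text
the job is handed in; nothing more can be done
None
```

I pressed the plunger once to its stop (tip height 72 mm, 13.6 N) and let it come back up, and one nut came out. I then nudged that nut along the board with the shut fingertips into the larger white bay. The job was handed in at about 9.3 s of robot time, with the arm well clear.

- **Nut:** the last side and top pictures show it lying flat near the middle of the bay. The gaps are about 7 to 10 mm to the rear rail, 11 to 20 mm to the side rails and 16 mm to the mouth.
- **Other things:** the knob is up, and the magazine still shows a nut on top. The bottle, offcut and bolt look unmoved by eye between the first and last top pictures.
- **Disagreements:**
  - The wrist and top cameras differed by about 4 mm on where the bay mouth is, less than the nut's clearance there.
  - During the press the tip sat about 6 mm off the knob's centre, still on the knob.
- **Not checked:** the second nut sits hidden under the third, so I did not see it separately.

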